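# Knock the cured resin blocks out of the clamped mould

## Task

The resin blocks have cured: loosen the clamp knob, slide the hold-down bar fully open and screw the knob tight there so that it cannot slip back, raise the knockout handle fully so the blocks stand up out of the mould, and put every block in the white tray, one lying flat in each compartment. Then, to leave the fixture ready for the next batch, push the knockout fully down, loosen the knob, slide the hold-down fully home over the mould and screw the knob tight again. Leave everything else on the bench undisturbed.

Things in the scene. Friction and masses are not known exactly. Their poses are not given: they have to be found in the camera images.
- fixture: the moulding fixture: grey base plate fixed to the bench, 12 mm thick, spanning x -60 to +120, y -145 to +145 mm. Origin: at bench height, below the middle of the row of mould pockets; z up, y along the row, +x the way the hold-down slides open (away from the robot, within 0.25 rad). A steel rail runs along x at y +110 mm; the knockout handle stands at y -115.
- mould_top (a point): centre of the top of the aluminium mould block on the fixture (x and y 0, 44 mm above the bench). The block is 56 mm (fixture x) by 170 mm (y). Its four square pockets, 23.6 mm wide and 19 mm deep, are at x 0, y -60, -20, +20 and +60 mm.
- carriage (a joint): slide of the hold-down along fixture +x: 0 = home, against its stop with its bar right over the pockets; 0.070 m = fully open, against the other stop. Free, it slides with about 2 N and stays where left; clamped, it takes some 10 to 20 N to shift.
- carriage_grip (a point): in the black upright grip on the hold-down bar, on its axis, 85 mm above the bench, over the middle of the pockets when home. Grip: 14 mm thick (fixture x), 36 mm (y), from 59 to 93 mm above the bench. The steel bar is 30 mm wide (x), spans y -80 to +95, from 47 to 59 mm above the bench; at y +110 it joins a grey shoe (44 x 34 mm, top 59 mm) on the rail. All move together.
- clamp_knob (a joint): clamp knob on the hold-down's shoe, axis upright. 0 = loose, 1.4 rad = tight, with a stop at each end; grows clockwise seen from above (anticlockwise frees). It starts to grip the rail at 0.7 rad and grips harder from there on; turning takes 0.1 to 0.2 N m and it stays where left. At the start it is tight.
- knob_grip (a point): on the clamp knob's axis, 88 mm above the bench, where to grip. The black knob is a disc 44 mm across (60 to 68 mm above the bench) with a wing bar 42 mm long and 14 mm thick, top 97 mm above the bench. The point's x axis runs along the wing: the fixture's x turned clockwise by the joint value. At fixture y +110, x = carriage value.
- knockout (a joint): lift of the knockout: 0 = down, 0.014 m = fully up against its stop. Four 8 mm pins, one under each pocket, rise together with the handle; after 1 mm they meet the blocks and at the top hold them 12 mm proud of the mould. Lifting takes about 9 N, pushing down about 4 N; it stays where it is left.
- knockout_grip (a point): in the knockout's black T-handle at fixture x 0, y -115: 14 mm thick along fixture x, 46 mm along y, from 70 to 94 mm above the bench when down, on a 12 mm rod; this point is on its axis, 86 mm above the bench when down. Moves with the knockout.
- tray: loose white specimen tray, 160 mm (x) x 42 mm (y), 12 mm high, 4 mm walls and floor, with three 4 mm dividers making a row of four compartments 35 x 34 mm centred at x -58.5, -19.5, +19.5, +58.5, y 0. Origin: centre of its underside.
- block0: cured amber resin block, 22 x 22 x 18 mm (x, y, z), origin at its centre; two to four such blocks are present in any run. At the start it lies in the pocket at fixture y -60 mm, its top about 1 mm below the mould's top, too deep to grip. 13 g.
- block1: cured amber resin block, 22 x 22 x 18 mm (x, y, z), origin at its centre; two to four such blocks are present in any run. At the start it lies in the pocket at fixture y -20 mm, its top about 1 mm below the mould's top, too deep to grip. 13 g.
- block2: cured amber resin block, 22 x 22 x 18 mm (x, y, z), origin at its centre; two to four such blocks are present in any run. At the start it lies in the pocket at fixture y +20 mm, its top about 1 mm below the mould's top, too deep to grip. 13 g.
- block3: cured amber resin block, 22 x 22 x 18 mm (x, y, z), origin at its centre; two to four such blocks are present in any run. At the start it lies in the pocket at fixture y +60 mm, its top about 1 mm below the mould's top, too deep to grip. 13 g.
- dropper: bystander to leave alone: small brown dropper bottle, 36 mm across, 75 mm tall; origin at the centre of its underside.
- dish: bystander to leave alone: closed round culture dish, 62 mm across, 16 mm tall; origin at the centre of its underside.
- slidebox: bystander to leave alone: grey slide box, 75 x 120 x 34 mm; origin at the centre of its underside.
- beaker: bystander to leave alone: clear plastic beaker, 68 mm across, 90 mm tall; origin at the centre of its underside.
- spray: bystander to leave alone: green spray bottle without its head, 72 mm across, 150 mm tall; origin at the centre of its underside.
- reagent: bystander to leave alone: brown reagent jar, 52 mm across, 85 mm tall; origin at the centre of its underside.
- clothbox: bystander to leave alone: white carton of wipes, 110 x 200 x 70 mm; origin at the centre of its underside.
Not all that is in view belongs to the job. Of the things that look like the tray, take the one that is farthest from the robot's base at the start.

How it is judged:
On the way, in this order (a step that is already met when the one before it is completed fails the run):
1. the clamp knob is loosened (below 0.4 rad) while the hold-down is still over the mould (within 15 mm of home) (value of joint clamp_knob below 0.4 rad and value of joint carriage below 0.015 m), for 0.2 s.
2. the hold-down is open (beyond 60 mm of its 70 mm) and clamped there (knob beyond 1.05 rad) (value of joint carriage above 0.06 m and value of joint clamp_knob above 1.05 rad), for 0.2 s.
3. the knockout is raised (beyond 11 mm of its 14 mm) with the hold-down clamped open (value of joint knockout above 0.011 m and value of joint carriage above 0.058 m and value of joint clamp_knob above 1 rad), for 0.2 s.
4. every block lies flat in a compartment of the tray, at rest, with the hold-down still clamped open (x of block0 in the frame of tray between -0.078 and 0.078 m and y of block0 in the frame of tray between -0.02 and 0.02 m and z of block0 in the frame of tray between 0.008 and 0.018 m and (angle between the x axis of block0 and the z axis of tray, either way round below 0.2 rad or angle between the y axis of block0 and the z axis of tray, either way round below 0.2 rad or angle between the z axis of block0 and the z axis of tray, either way round below 0.2 rad) and linear speed of each of block0, block1, block2, block3 below 0.03 m/s and x of block1 in the frame of tray between -0.078 and 0.078 m and y of block1 in the frame of tray between -0.02 and 0.02 m and z of block1 in the frame of tray between 0.008 and 0.018 m and (angle between the x axis of block1 and the z axis of tray, either way round below 0.2 rad or angle between the y axis of block1 and the z axis of tray, either way round below 0.2 rad or angle between the z axis of block1 and the z axis of tray, either way round below 0.2 rad) and x of block2 in the frame of tray between -0.078 and 0.078 m and y of block2 in the frame of tray between -0.02 and 0.02 m and z of block2 in the frame of tray between 0.008 and 0.018 m and (angle between the x axis of block2 and the z axis of tray, either way round below 0.2 rad or angle between the y axis of block2 and the z axis of tray, either way round below 0.2 rad or angle between the z axis of block2 and the z axis of tray, either way round below 0.2 rad) and x of block3 in the frame of tray between -0.078 and 0.078 m and y of block3 in the frame of tray between -0.02 and 0.02 m and z of block3 in the frame of tray between 0.008 and 0.018 m and (angle between the x axis of block3 and the z axis of tray, either way round below 0.2 rad or angle between the y axis of block3 and the z axis of tray, either way round below 0.2 rad or angle between the z axis of block3 and the z axis of tray, either way round below 0.2 rad) and angle between tray's own z axis and vertical below 0.15 rad and value of joint carriage above 0.058 m and value of joint clamp_knob above 1 rad), for 0.2 s.
5. the clamp knob is loosened again (below 0.4 rad) while the hold-down is still open (beyond 50 mm) (value of joint clamp_knob below 0.4 rad and value of joint carriage above 0.05 m), for 0.2 s.
At the end, for the whole second after the job is handed in: every block rests flat in a tray compartment (its centre 8 to 18 mm above the tray's underside, within the tray's outline, a face level within 0.2 rad of the tray floor); tray level within 0.15 rad; knockout down within 3 mm; hold-down home within 5 mm; clamp knob beyond 1.05 rad of its 1.4 (x of block0 in the frame of tray between -0.078 and 0.078 m and y of block0 in the frame of tray between -0.02 and 0.02 m and z of block0 in the frame of tray between 0.008 and 0.018 m and (angle between the x axis of block0 and the z axis of tray, either way round below 0.2 rad or angle between the y axis of block0 and the z axis of tray, either way round below 0.2 rad or angle between the z axis of block0 and the z axis of tray, either way round below 0.2 rad) and linear speed of each of block0, block1, block2, block3, tray below 0.03 m/s and x of block1 in the frame of tray between -0.078 and 0.078 m and y of block1 in the frame of tray between -0.02 and 0.02 m and z of block1 in the frame of tray between 0.008 and 0.018 m and (angle between the x axis of block1 and the z axis of tray, either way round below 0.2 rad or angle between the y axis of block1 and the z axis of tray, either way round below 0.2 rad or angle between the z axis of block1 and the z axis of tray, either way round below 0.2 rad) and x of block2 in the frame of tray between -0.078 and 0.078 m and y of block2 in the frame of tray between -0.02 and 0.02 m and z of block2 in the frame of tray between 0.008 and 0.018 m and (angle between the x axis of block2 and the z axis of tray, either way round below 0.2 rad or angle between the y axis of block2 and the z axis of tray, either way round below 0.2 rad or angle between the z axis of block2 and the z axis of tray, either way round below 0.2 rad) and x of block3 in the frame of tray between -0.078 and 0.078 m and y of block3 in the frame of tray between -0.02 and 0.02 m and z of block3 in the frame of tray between 0.008 and 0.018 m and (angle between the x axis of block3 and the z axis of tray, either way round below 0.2 rad or angle between the y axis of block3 and the z axis of tray, either way round below 0.2 rad or angle between the z axis of block3 and the z axis of tray, either way round below 0.2 rad) and angle between tray's own z axis and vertical below 0.15 rad and value of joint knockout below 0.003 m and value of joint carriage below 0.005 m and value of joint clamp_knob above 1.05 rad); the robot touches nothing.
It fails at once if a bystander (dropper, dish, slidebox, beaker, spray, reagent, clothbox) is moved more than 40 mm (distance of any of dropper, dish, slidebox, beaker, spray, reagent, clothbox from where it was at the start of the episode above 0.04 m).
It fails at once if a bystander is tipped over (more than 0.5 rad) (angle between any of dropper, dish, slidebox, beaker, spray, reagent, clothbox's own z axis and vertical above 0.5 rad).
Of block0, block1, block2, block3 only 2 to 4 are there at a start; the rules pass over those that are not, and their reading is None.
At some moment in a run one of tray may be knocked a few centimetres aside while the robot is not near it.
Once in a run the grip may slacken for a moment while it holds something.
It also fails if it takes over 210 s, if anything falls off the work surface, if the arm or the gripper's body presses on something with over 40 N, if the wrist force passes 120 N, or if a joint passes its speed limit or range.

## Robot

A 7-joint arm with a two-finger parallel gripper is mounted at the origin on the work surface. World frame = base frame: x ahead of the robot, y to its left, z up, the work surface at z = 0. Lengths are in m, angles in rad, forces in N, time in s.
With the tool pointing down it reaches from about 0.35 to 0.9 m from the base axis. Payload 8.1 kg.
Tool frame: the origin (TCP) lies midway between the tips of the shut fingers; the grasp point (between the pads) lies arm.grip_point_offset behind it (arm.grip_point_offset is the distance from the TCP to the grasp point, in m); y points along the fingers, z is the direction in which the jaws open and shut, and the axes are right-handed (so a half turn about y gives the same grasp; the last joint's range is limited). The gripper opens to 92 mm and grips with 3 to 60 N. Pads are 19 mm wide; open, the fingers measure 130 mm over their backs; the gripper's body (75 mm by 190 mm) begins 47 mm behind the grasp point.
Start: joints at [-1.359, 0.434, 0.025, 1.573, -0.012, 1.134, -0.075], TCP at [0.194, 0.594, 0.227] pointing down, gripper open.
Joint ranges: [-2.62, 2.62], [-0.44, 2.09], [-1.27, 1.32], [0.08, 2.57], [-1.32, 4.46], [0.12, 2], [-2.74, 2.74]. Speed limits (rad/s): [2.22, 2.22, 3.01, 3.01, 3.14, 3.14, 3.14].

## Interface

Orientations are given as a rotation vector (axis times angle).
In Python, from cell import arm, get_image, camera_info gives the robot as it stands.
- The arm moves only by the tool carry_out, never from a script. Its argument "steps" is one flat list of numbers, 5 for each row, row after row: the opening, from 0 (shut) to 1 (fully open), then the shift along the world's x, y, z in units of 0.1 m (1.0 is 0.1 m), then the turn about the world's z in units of 45 degrees (1.0 is 45 degrees). In form: [hand, dx, dy, dz, spin, hand, dx, dy, dz, spin, ...]. A call has 1 to 12 rows; each row is the pose to reach, as a shift and turn from the pose commanded when the call began; what a row does not reach only later rows make up. A row lasts 1/10 s, in which the tool goes at most 50 mm and 8.59 degrees, less where a joint would pass 70% of its speed; a pose out of reach is approached as far as the arm can. A call with a number of a shift or a turn outside -1 to 1 is refused whole. A call with a gripper value outside its range is refused whole. The fingers move at their own pace and stop on an object; "grip_force" is the grip in N (left out, the last holds). Time passes only in rows, so rows that repeat a pose let the fingers close. It gives the time, the measured TCP pose, the force and the opening at its end, in the units of the state.
- arm.observe(): the state, without advancing time (a new reading comes with each control period).
- get_image(name): name is "scene" or "side" or "wrist"; returns (picture, depth): 480x640x3 uint8, red, green, blue; 480x640 float32, m along the optical axis (not along the pixel's ray), 0 where there is no reading.
- camera_info(name): a dict with "fovy" (degrees; the focal length in pixels is half the picture's height over the tangent of half this angle, whatever the lens; pixels are square), "cx", "cy" (the principal point, pixels), "R" (3x3) and "t" (3): a world point X has camera coordinates R X + t; the wrist camera has in their place "tool_from_camera" (4x4, takes a point from camera to tool coordinates, whose origin is the TCP and whose axes are the tool frame's). Camera axes: x right, y down, z forward; pixel columns grow to the right and rows downward; lengths in m; the calibration is good to about 2 mm. A picture is of the moment at which its call begins: read the wrist's pose just before it. camera_info takes no time and is no camera call.
- arm.sign_off(): hands the job in, once; it reports no verdict.
The state is a dict: "clock": time; "joints": joint angles; "dq": joint speeds; "joint_efforts": joint torques, N m; "position": TCP position; "ee_rot": TCP orientation; "force": force on the tool from outside, world axes, zero at the start; "ft_torque": the same for the moment, N m; "width": opening from 0.0 (shut) to 1.0 (fully open).
Only numpy, scipy, OpenCV 4.12 (cv2) and the standard library are available. Lean on these libraries where they do the work, as an engineer would, in place of code of your own. Each camera call takes 0.05 s, during which the arm holds its last target. There are 200 camera calls.

## Working session

There is one attempt and no reset: what is moved stays moved. The work goes in short steps, Python scripts to look and compute and a tool call to move; the robot and the scene stay as the last step left them, time stands still between calls to the robot, and variables do not carry over. Pictures are saved under pics/ and viewed, about 12 in all and at most 16, crops included, and the job is handed in when it is done.

Besides the shell and the picture viewer there is one more tool, called after "Call:" as name(argument=value, ...) on one line, values as JSON. carry_out: Moves the arm, as the interface text tells. Shifts and turns lie within -1 to 1; 1 stands for 0.1 m of shift or 45 degrees of turn. Its arguments: {"type":"object","properties":{"steps":{"type":"array","items":{"type":"number"}},"grip_force":{"type":"number"}},"required":["steps"]}

```bash
ls; mkdir -p pics
cat > h.py <<'E'
import numpy as np, cv2
from scipy.spatial.transform import Rotation as Ro
from cell import arm, get_image, camera_info
def cam(name):
    c=camera_info(name); f=240/np.tan(np.radians(c['fovy'])/2)
    if name=='wrist':
        s=arm.observe(); T=np.eye(4); T[:3,:3]=Ro.from_rotvec(s['ee_rot']).as_matrix(); T[:3,3]=s['position']
        M=T@np.array(c['tool_from_camera']); Rw,o=M[:3,:3],M[:3,3]
    else:
        R=np.array(c['R']); Rw=R.T; o=-R.T@np.array(c['t'])
    return f,c['cx'],c['cy'],Rw,o
def ray(C,u,v,z):
    f,cx,cy,Rw,o=C; d=Rw@np.array([(u-cx)/f,(v-cy)/f,1]); return o+d*(z-o[2])/d[2]
def proj(C,X):
    f,cx,cy,Rw,o=C; p=Rw.T@(np.array(X)-o); return np.array([f*p[0]/p[2]+cx,f*p[1]/p[2]+cy])
def cloud(C,D):
    f,cx,cy,Rw,o=C; v,u=np.mgrid[:480,:640]; P=np.stack([(u-cx)/f*D,(v-cy)/f*D,D],-1); return P@Rw.T+o
def save(n,im): cv2.imwrite('pics/'+n+'.png',im[...,::-1])
def shot(name,tag):
    C=cam(name); im,D=get_image(name); save(tag,im); np.savez('pics/'+tag,im=im,D=D,C=np.array(C,dtype=object)); return C,im,D
E
python3 - <<'E'
from h import *
s=arm.observe(); print({k:np.round(v,3) for k,v in s.items()})
print(getattr(arm,'grip_point_offset',None),[a for a in dir(arm) if a[0]!='_'])
ims=[]
for n in ('scene','side'):
    C,im,D=shot(n,n+'0'); print(n,C[0],np.round(C[3],2).tolist(),C[4]); ims.append(im)
E
```

```text
pics
{'clock': np.float64(0.0), 'joints': array([-1.359,  0.435,  0.025,  1.574, -0.012,  1.134, -0.075]), 'dq': array([ 0.   , -0.   , -0.   ,  0.001,  0.001, -0.002,  0.001]), 'joint_efforts': array([-0.0000e+00, -6.6785e+01,  9.8500e-01, -3.1445e+01, -6.0000e-02,
        4.3000e-02,  0.0000e+00]), 'position': array([0.193, 0.594, 0.226]), 'ee_rot': array([-1.558,  0.247, -0.247]), 'force': array([0.293, 0.154, 0.456]), 'ft_torque': array([-0.027,  0.011,  0.021]), 'width': np.float64(0.998)}
0.0188 ['PlanningError', 'grip_point_offset', 'observe', 'sign_off']
scene 452.0434431304377 [[0.07, 0.6, -0.8], [1.0, -0.06, 0.04], [-0.02, -0.8, -0.6]] [ 1.43658685 -0.02528046  0.82746447]
side 444.4553688187157 [[0.93, -0.22, 0.3], [-0.37, -0.5, 0.78], [-0.03, -0.84, -0.54]] [ 0.15583678 -0.86943146  0.71406469]
```

View pics/scene0.png

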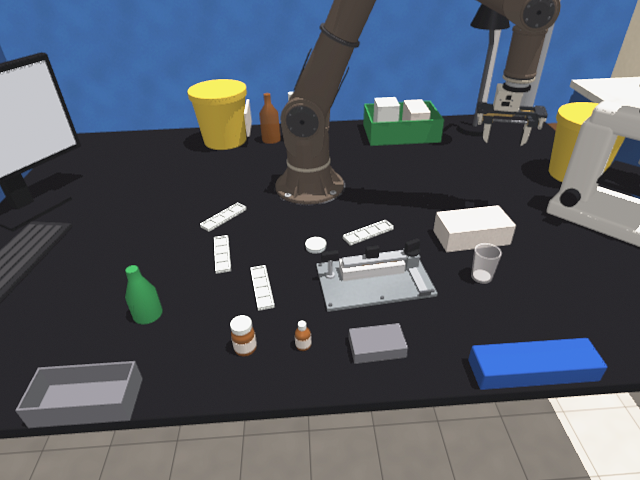

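View pics/side0.png

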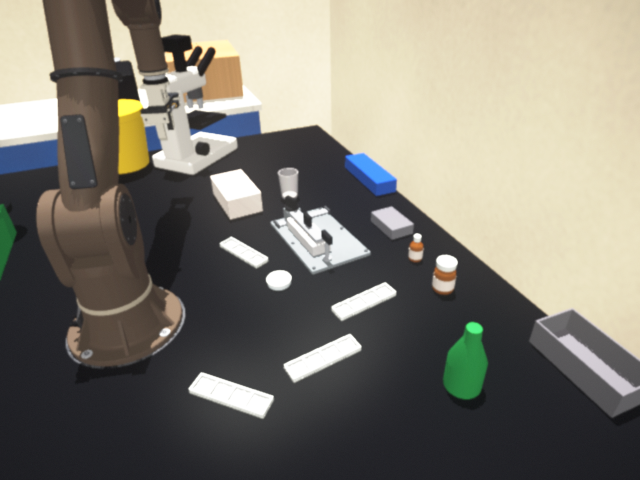

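The scene view shows four tray-like objects at pixels (223,217), (222,254), (262,287) and (369,232). The fixture is around (375,278), and the knob, grip and handle tops are black. Next I measure the trays and the fixture.

```bash
python3 - <<'E'
from h import *
R=Ro.from_rotvec(arm.observe()['ee_rot']).as_matrix(); print(np.round(R,3).tolist())
for tag in ('scene0','side0'):
    d=np.load(f'pics/{tag}.npz',allow_pickle=True); im,D,C=d['im'],d['D'],d['C']
    P=cloud(C,D)
    hsv=cv2.cvtColor(im,cv2.COLOR_RGB2HSV)
    m=((hsv[...,1]<50)&(hsv[...,2]>170)&(P[...,2]<.03)&(D>0)&(P[...,0]>.1)&(abs(P[...,1])<.6)).astype('uint8')
    for c in cv2.findContours(m,0,2)[0]:
        if cv2.contourArea(c)<150: continue
        W=np.array([ray(C,u,v,.012)[:2] for u,v in c[:,0]],'float32')
        r=cv2.minAreaRect(W*1000); print(tag,'white',c.mean((0,1)).round(),np.round(r[0]),np.round(r[1]),round(r[2],1),'dist',round(np.hypot(*r[0])))
# fixture: zoom
d=np.load('pics/scene0.npz',allow_pickle=True); a=d['im'][225:310,305:445]
d=np.load('pics/side0.npz',allow_pickle=True); b=d['im'][180:275,260:380]
save('zoom0',np.hstack([cv2.resize(a,(400,400*85//140*1)),cv2.resize(b,(400,400*85//140))]) if 0 else np.vstack([cv2.resize(a,(560,340),interpolation=2),cv2.resize(b,(560,443),interpolation=2)])[:783,:][:, :])
E
python3 -c "
import cv2;i=cv2.imread('pics/zoom0.png');cv2.imwrite('pics/zoom0.png',cv2.resize(i,None,fx=.76,fy=.76))"
```

```text
[[0.951, -0.0, 0.31], [-0.31, -0.001, 0.951], [0.0, -1.0, -0.001]]
scene0 white [262. 288.] [ 534. -150.] [172.  44.] 10.1 dist 555
scene0 white [362. 285.] [533. 129.] [175. 240.] 5.9 dist 548
scene0 white [420. 276.] [531. 276.] [115.  41.] 5.9 dist 598
scene0 white [315. 244.] [364.   1.] [60. 69.] 84.4 dist 364
scene0 white [482. 242.] [407. 484.] [ 34. 210.] 5.0 dist 633
scene0 white [222. 258.] [ 379. -274.] [174.  44.] 8.6 dist 467
scene0 white [368. 231.] [314. 170.] [ 55. 164.] 25.7 dist 357
scene0 white [222. 216.] [ 182. -290.] [ 56. 168.] 46.9 dist 342
side0 white [233. 395.] [ 180. -294.] [ 50. 165.] 46.7 dist 345
side0 white [598. 364.] [ 866. -502.] [150.  32.] 89.8 dist 1001
side0 white [320. 357.] [ 376. -279.] [164.  52.] 9.0 dist 468
side0 white [363. 301.] [ 530. -157.] [168.  53.] 10.3 dist 553
side0 white [278. 279.] [366.   0.] [77. 65.] 66.5 dist 366
side0 white [244. 251.] [313. 161.] [ 53. 174.] 25.6 dist 352
side0 white [303. 244.] [481. 143.] [ 83. 290.] 5.7 dist 502
side0 white [338. 239.] [565. 151.] [118. 293.] 3.5 dist 585
side0 white [235. 206.] [366. 474.] [117. 237.] 5.1 dist 599
side0 white [537. 224.] [1293.   10.] [1256.  487.] 47.5 dist 1293
```

View pics/zoom0.png

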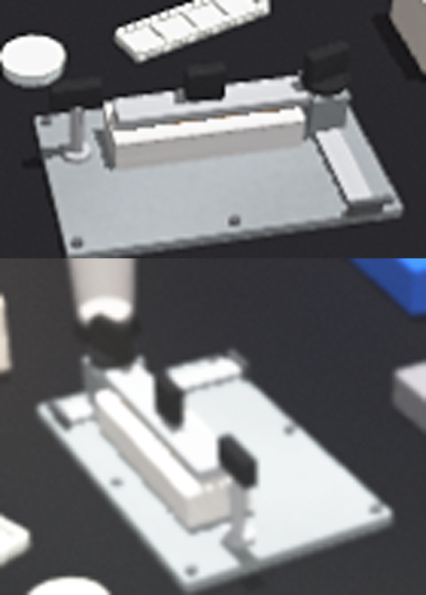

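Run:
```python
from h import *
A=[];B=[]
for tag,L in (('scene0',[((316.5,262.8),(-60,-145)),((327.4,307.9),(120,-145)),((437.2,294.7),(120,145))]),('side0',[((271.3,222.3),(-60,145)),((313.6,273.6),(-60,-145)),((370.5,253.9),(120,-145))])):
    C=np.load(f'pics/{tag}.npz',allow_pickle=True)['C']
    for p,q in L: A.append(np.array(q)/1000); B.append(ray(C,*p,.012)[:2])
A=np.array(A);B=np.array(B)
from scipy.optimize import least_squares
def f(p):
    c,s=np.cos(p[2]),np.sin(p[2]); return (A@np.array([[c,s],[-s,c]])+p[:2]-B).ravel()
r=least_squares(f,[.5,.13,0]); print(r.x,np.degrees(r.x[2]),np.round(r.fun.reshape(-1,2)*1000,1))
x,y,t=r.x
for n,q in dict(grip=(0,0),knob=(0,.11),ko=(0,-.115)).items(): print(n,x+np.cos(t)*q[0]-np.sin(t)*q[1],y+np.sin(t)*q[0]+np.cos(t)*q[1])
```

```text
[0.50042672 0.14384915 0.09197912] 5.270015346774012 [[ 1.7 -7.1]
 [ 1.6 -8.3]
 [-3.2 -4.3]
 [-1.5  6. ]
 [-2.4  8.2]
 [ 3.7  5.6]]
grip 0.5004267202797152 0.14384914872035545
knob 0.4903232773372515 0.25338416796401275
ko 0.5109894106286547 0.02933526496562279
```

Call:
carry_out(steps=[0.5,0.5,-0.5,0.4,-0.4,0.5,1,-1,0.8,-0.8,0.5,1,-1,0.8,-0.8,0.5,1,-1,0.8,-0.8,0.5,1,-1,0.8,-0.8], grip_force=60)

```text
clock: 0.6
position: [0.2959, 0.4929, 0.3081]
ee_rot: [-1.438, 0.741, -0.742]
force: [-0.3, 0.2, -0.3]
width: 0.617
```

Call:
carry_out(steps=[0.5,0.5,-0.5,0,-0.4,0.5,1,-1,0,-0.48,0.5,1,-1,0,-0.48,0.5,1,-1,0,-0.48])

```text
clock: 1.0
position: [0.3971, 0.39, 0.3059]
ee_rot: [-1.317, 1.025, -1.03]
force: [-0.5, -0.1, 0.5]
width: 0.5
```

Call:
carry_out(steps=[0.5,0.4,-0.5,0,0,0.5,0.8,-1,0,0,0.5,0.8,-1,0,0,0.5,0.8,-1,0,0,0.5,0.8,-1,0,0])

```text
clock: 1.5
position: [0.4726, 0.2956, 0.3057]
ee_rot: [-1.32, 1.021, -1.019]
force: [0.0, 0.6, 0.3]
width: 0.499
```

Run:
```python
from h import *
s=arm.observe(); print(s['clock'],s['position'],s['joints'],s['width'],s['force'])
C,im,D=shot('wrist','w1'); print(np.round(C[3],2).tolist(),C[4],C[:3])
for X in ((.5,.144,.093),(.49,.253,.097),(.511,.029,.094)): print(proj(C,X))
```

```text
1.5 [0.47256425 0.29557665 0.30570055] [-0.94596994  0.27086392  0.38104137  1.6410991  -0.10557715  1.25151156
 -0.29008928] 0.4990862623526261 [0.01547103 0.63938861 0.31879658]
[[0.97, 0.24, 0.07], [0.25, -0.92, -0.29], [-0.0, 0.3, -0.95]] [0.45177917 0.37487393 0.46309053] (np.float64(384.71255177306784), 323.22261261590427, 244.23030324884954)
[313.29572576 346.85217615]
[330.02058971 255.45708772]
[298.59661592 431.07682998]
```

View pics/w1.png

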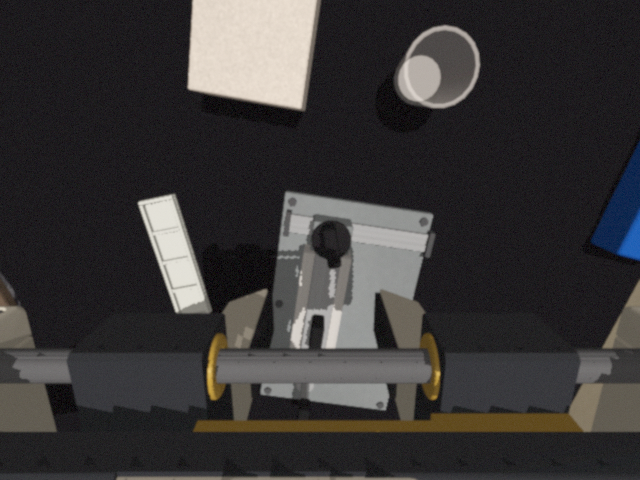

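The wrist view shows all four plate corners at (287,193), (432,213), (387,408) and (263,402). The knob disc is near (331,239), with its wing pointing down the picture.

```bash
cat >> h.py <<'E'
from scipy.optimize import least_squares
def fit(A,B,x0):
    A=np.array(A);B=np.array(B)
    def f(p):
        c,s=np.cos(p[2]),np.sin(p[2]); return (A@np.array([[c,s],[-s,c]])+p[:2]-B).ravel()
    r=least_squares(f,x0); return r.x,np.round(r.fun.reshape(-1,2)*1000,1)
def F(p,q):
    x,y,t=p; return np.array([x+np.cos(t)*q[0]-np.sin(t)*q[1],y+np.sin(t)*q[0]+np.cos(t)*q[1]])
E
python3 - <<'E'
from h import *
d=np.load('pics/w1.npz',allow_pickle=True); C,im,D=d['C'],d['im'],d['D']
L=[((287,193),(-.06,.145)),((432,213),(.12,.145)),((387,408),(.12,-.145)),((263,402),(-.06,-.145))]
p,r=fit([q for _,q in L],[ray(C,*u,.012)[:2] for u,_ in L],[.5,.13,0]); print(p,np.degrees(p[2]),r)
for n,q in dict(grip=(0,0),knob=(0,.11),ko=(0,-.115)).items(): print(n,F(p,q))
print('disc',ray(C,331,239,.068))
P=cloud(C,D); m=(D>0)&(P[...,2]>.085)&(P[...,2]<.105)&(im.max(2)<80)
n,l,s,c=cv2.connectedComponentsWithStats(m.astype('uint8'))
for i in range(1,n):
    if s[i,4]>40: print(c[i],s[i],P[l==i].mean(0))
a=im[190:340,260:440]; save('w1z',cv2.resize(np.clip(a.astype(int)*2,0,255).astype('uint8'),(600,500),interpolation=2))
E
```

```text
[0.50341948 0.14806253 0.12586514] 7.211541443233194 [[-4.  -2.9]
 [ 1.  -0.6]
 [ 4.5 -4.2]
 [-1.5  7.8]]
grip [0.50341948 0.14806253]
knob [0.48961084 0.25719237]
ko [0.51785579 0.03397224]
disc [0.48923971 0.26166468 0.068     ]
[331.47153025 247.09964413] [322 227  19  42 562] [0.48930898 0.26139867 0.09559058]
[315.95087719 336.51929825] [309 324  15  25 285] [0.499844   0.15633164 0.09147174]
[303.54913295 413.39306358] [297 406  14  15 173] [0.51101962 0.05322469 0.09151412]
```

View pics/w1z.png

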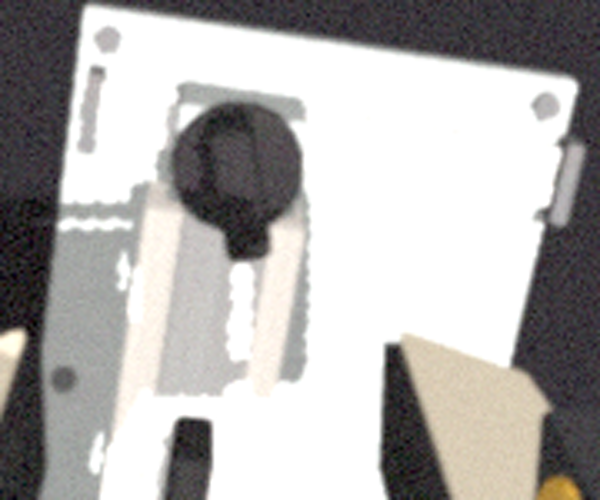

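```bash
cat >> h.py <<'E'
def blobs(C,im,D,z0,z1,dark=80,mn=40):
    P=cloud(C,D); m=(D>0)&(P[...,2]>z0)&(P[...,2]<z1)&(im.max(2)<dark)
    n,l,s,c=cv2.connectedComponentsWithStats(m.astype('uint8'))
    for i in range(1,n):
        if s[i,4]>mn:
            r=cv2.minAreaRect((P[l==i][:,:2]*1000).astype('float32')); print(c[i].round(),s[i,4],'ctr',np.round(r[0],1),'size',np.round(r[1],1),'ang',round(r[2],1),'z',P[l==i][:,2].mean().round(4))
E
python3 - <<'E'
from h import *
d=np.load('pics/w1.npz',allow_pickle=True); C,im,D=d['C'],d['im'],d['D']
blobs(C,im,D,.09,.105)
E
```

```text
[332. 248.] 541 ctr [489.9 259.7] size [14.  41.4] ang 24.0 z 0.0959
[316. 338.] 246 ctr [500.1 154.4] size [12.6 27. ] ang 6.2 z 0.0921
[303. 415.] 132 ctr [511.7  50.6] size [13.8 17.3] ang 6.6 z 0.0927
```

Call:
carry_out(steps=[0.5,0.17,-0.35,-0.4,0.19,0.5,0.17,-0.35,-0.9,0.21,0.5,0.17,-0.35,-1,0.21,0.5,0.17,-0.35,-1,0.21])

```text
clock: 1.95
position: [0.4877, 0.2604, 0.2038]
ee_rot: [-1.384, 0.898, -0.893]
force: [-0.9, -0.2, 0.4]
width: 0.499
```

Call:
carry_out(steps=[0.5,0,0,-0.4,0,0.5,0,0,-0.6,0,0.5,0,0,-0.6,0])

```text
clock: 2.25
position: [0.4887, 0.2607, 0.1453]
ee_rot: [-1.382, 0.897, -0.894]
force: [0.3, 0.5, 0.9]
width: 0.504
```

Run:
```python
from h import *
s=arm.observe(); print(s['clock'],s['position'],s['joints'],s['force'])
C,im,D=shot('wrist','w2'); blobs(C,im,D,.09,.105)
```

```text
2.25 [0.48869141 0.26069453 0.14533365] [-8.31313403e-01  4.13074027e-01  3.32273166e-01  1.86599524e+00
 -1.69435173e-01  8.93149752e-01  1.12548656e-03] [0.27637883 0.51304873 0.92145104]
[325. 270.] 1588 ctr [489.7 259.9] size [13.9 41.6] ang 24.5 z 0.0959
[276. 407.] 499 ctr [499.8 156.8] size [12.5 23.7] ang 5.3 z 0.092
```

View pics/w2.png

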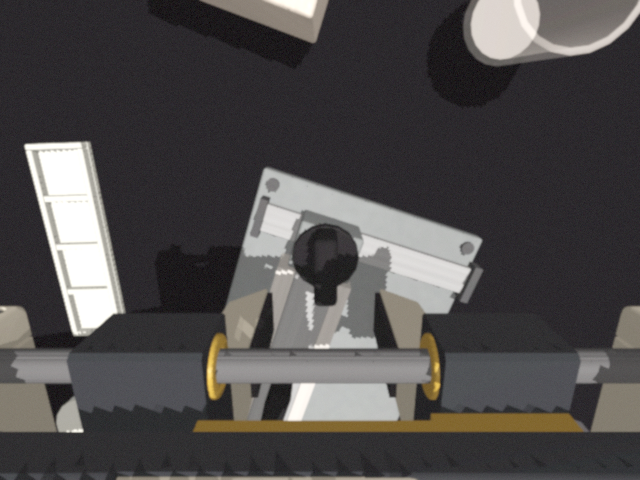

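Knob wing centred at (325,270) and square to the jaws; I descend and grip it.

Call:
carry_out(steps=[0.5,0.01,-0.01,-0.4,0,0.5,0.01,-0.01,-0.73,0,0.5,0.01,-0.01,-0.73,0,0,0.01,-0.01,-0.73,0,0,0.01,-0.01,-0.73,0,0,0.01,-0.01,-0.73,0,0,0.01,-0.01,-0.73,0,0,0.01,-0.01,-0.73,0], grip_force=60)

```text
clock: 3.1
position: [0.4909, 0.2582, 0.0746]
ee_rot: [-1.378, 0.899, -0.897]
force: [-5.4, -1.3, 8.6]
width: 0.148
```

Call:
carry_out(steps=[0,0,0,0,0.15,0,0,0,0,0.3,0,0,0,0,0.45,0,0,0,0,0.6,0,0,0,0,0.75,0,0,0,0,0.9,0,0,0,0,1,0,0,0,0,1])

```text
clock: 3.9
position: [0.4918, 0.259, 0.0746]
ee_rot: [-1.55, 0.289, -0.289]
force: [-2.5, 1.3, 6.7]
width: 0.153
```

Call:
carry_out(steps=[0,0,0,0,0.15,0,0,0,0,0.3,0,0,0,0,0.45,0,0,0,0,0.56,0,0,0,0,0.56,0,0,0,0,0.56,0,0,0,0,0.56])

```text
clock: 4.6
position: [0.4919, 0.2596, 0.0746]
ee_rot: [-1.568, -0.054, 0.052]
force: [-1.7, 3.4, 6.4]
width: 0.154
```

Run:
```python
from h import *
s=arm.observe(); print(s['clock'],s['position'],s['joints'],s['force'],s['ft_torque'],s['width'])
R=Ro.from_rotvec(s['ee_rot']).as_matrix(); print(np.degrees(np.arctan2(R[1,2],R[0,2])))
C,im,D=shot('wrist','w3')
```

```text
4.6 [0.49192287 0.25963769 0.07458035] [-0.55444463  0.498258   -0.0365136   1.90655117  0.024684    0.73505556
  1.03304265] [-1.73983158  3.37773588  6.38116482] [0.77519493 0.41480577 0.07374829] 0.15381738248261628
93.84139913514993
```

View pics/w3.png

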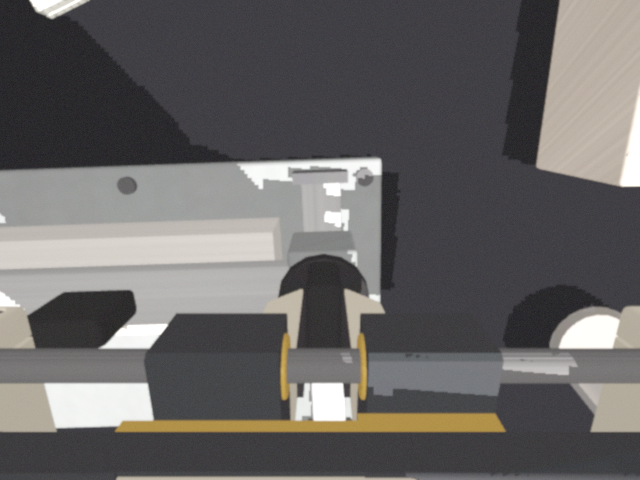

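The knob has turned about 70° with the wing still aligned in the jaws, so it is loose. Holding it, I slide the carriage open.

Call:
carry_out(steps=[0,0.15,0.015,0,0,0,0.3,0.03,0,0,0,0.45,0.045,0,0,0,0.6,0.06,0,0,0,0.7,0.07,0,0,0,0.71,0.07,0,0,0,0.71,0.07,0,0])

```text
clock: 5.35
position: [0.5619, 0.2667, 0.0742]
ee_rot: [-1.569, -0.053, 0.054]
force: [-3.8, 4.5, 7.3]
width: 0.149
```

Run:
```python
from h import *
s=arm.observe(); print(s['clock'],s['position'],s['joints'],s['force'],s['ft_torque'],s['width'])
C,im,D=shot('wrist','w4'); blobs(C,im,D,.09,.105)
L=np.load('pics/w3.npz',allow_pickle=True); save('w4z',cv2.resize(np.hstack([L['im'][130:330,200:400],im[130:330,200:400]]),(800,400)))
```

```text
5.35 [0.56193231 0.26672265 0.07423986] [-0.50817886  0.58528233 -0.02926706  1.73727617  0.0199515   0.81927299
  1.09329167] [-3.81710213  4.45352614  7.28254882] [0.99769927 0.91085069 0.02357064] 0.1488163379128861
[323. 314.] 2672 ctr [553.1 266.1] size [30.6 17.8] ang 5.9 z 0.096
[ 66. 333.] 2038 ctr [569.6 161. ] size [14.1 29.9] ang 5.7 z 0.092
```

View pics/w4.png

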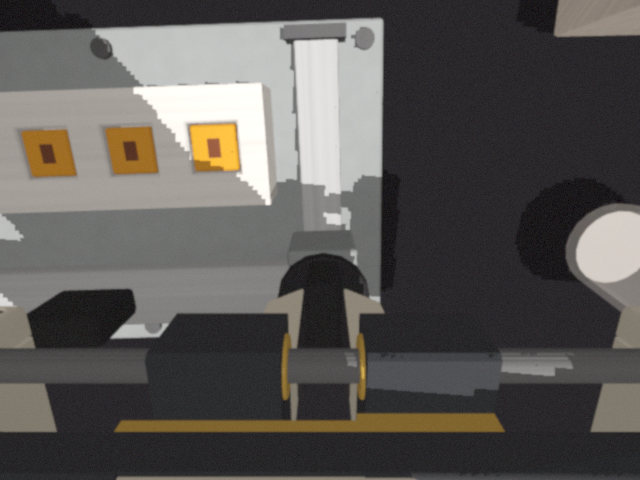

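Carriage grip has moved from x 0.500 to 0.570, so it is fully open. Blocks show at (214,148), (132,150) and (50,153). Now tighten.

Call:
carry_out(steps=[0,0,0,0,-0.15,0,0,0,0,-0.3,0,0,0,0,-0.45,0,0,0,0,-0.6,0,0,0,0,-0.75,0,0,0,0,-0.9,0,0,0,0,-1,0,0,0,0,-1])

```text
clock: 6.2
position: [0.5615, 0.2653, 0.0742]
ee_rot: [-1.497, 0.565, -0.562]
force: [-6.2, 0.3, 9.5]
width: 0.148
```

Call:
carry_out(steps=[0,0,0,0,-0.15,0,0,0,0,-0.3,0,0,0,0,-0.45,0,0,0,0,-0.6,0,0,0,0,-0.72,0,0,0,0,-0.72,0,0,0,0,-0.72,0,0,0,0,-0.72])

```text
clock: 7.0
position: [0.5606, 0.2647, 0.0743]
ee_rot: [-1.334, 0.997, -0.993]
force: [-9.1, -2.2, 13.8]
width: 0.15
```

Call:
carry_out(steps=[0.4,0,0,0,0,0.4,0,0,0,0,0.4,0,0,0.3,0,0.4,-0.2,-0.3,0.8,0,0.4,-0.7,-0.8,1,0,0.4,-0.7,-0.8,1,0,0.4,-0.7,-0.8,1,0])

```text
clock: 7.7
position: [0.4911, 0.1815, 0.1754]
ee_rot: [-1.33, 0.997, -0.997]
force: [1.1, -0.7, 0.8]
width: 0.402
```

Run:
```python
from h import *
s=arm.observe(); print(s['clock'],s['position'],s['joints'],s['force'],s['width'])
R=Ro.from_rotvec(s['ee_rot']).as_matrix(); print(np.degrees(np.arctan2(R[1,2],R[0,2])))
C,im,D=shot('wrist','w5'); blobs(C,im,D,.09,.115)
```

```text
7.7 [0.49114167 0.18154213 0.17538162] [-7.69114710e-01  3.31716530e-01  4.05681883e-01  1.91121317e+00
 -1.61093772e-01  9.29490254e-01 -1.89674401e-03] [ 1.11776088 -0.72928866  0.84924148] 0.4019993744406575
16.30874507543855
[470. 154.] 1668 ctr [559.2 267. ] size [14.6 40.3] ang 16.8 z 0.0957
[425. 302.] 414 ctr [569. 166.] size [12.8 18.3] ang 7.6 z 0.092
[301. 413.] 266 ctr [511.2  51.9] size [13.8 14.8] ang 5.9 z 0.0926
```

View pics/w5.png

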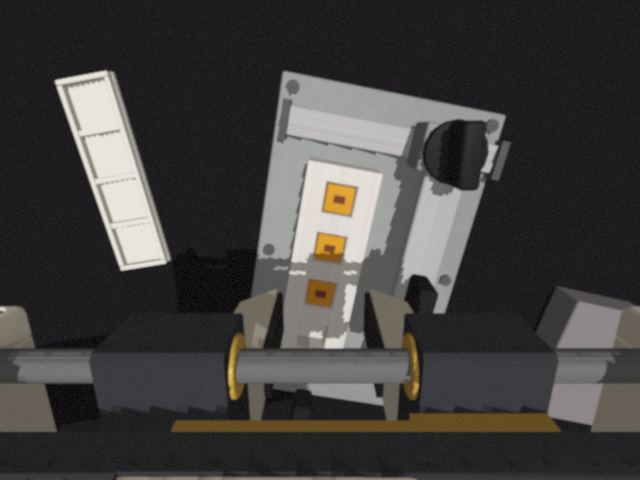

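Knob wing now reads 79° (1.38 rad), so it is tight. Three blocks at (340,199), (330,248) and (321,293). Next the knockout.

Run:
```python
from h import *
d=np.load('pics/w5.npz',allow_pickle=True); C=d['C']
A=[(0,.06),(0,.02),(0,-.02),(.07,.11)];B=[ray(C,*u,.043)[:2] for u in ((340,199),(330,248),(321,293))]+[(.5592,.267)]
p,r=fit(A,B,[.5,.15,.1]);print(p,np.degrees(p[2]),r,F(p,(0,-.115)))
```

```text
[0.50159012 0.15080911 0.10499169] 6.015580813525584 [[-0.4 -0. ]
 [-0.1 -0.1]
 [ 0.  -0.4]
 [ 0.5  0.5]] [0.51364199 0.03644236]
```

Call:
carry_out(steps=[0.45,0.1,-0.5,0,-0.15,0.45,0.22,-1,0,-0.23,0.45,0.22,-1,0,-0.23,0.45,0.22,-1,0,-0.23])

```text
clock: 8.15
position: [0.5154, 0.0841, 0.1734]
ee_rot: [-1.258, 1.13, -1.131]
force: [-0.1, 0.5, 1.1]
width: 0.451
```

Call:
carry_out(steps=[0.45,0,-0.45,0,0,0.45,0,-0.45,0,0,0.45,0,-0.45,0,0])

```text
clock: 8.45
position: [0.5148, 0.0408, 0.1734]
ee_rot: [-1.259, 1.129, -1.128]
force: [-0.1, -0.2, 0.6]
width: 0.451
```

Run:
```python
from h import *
s=arm.observe(); print(s['clock'],s['position'],s['joints'],s['force'],s['width'])
C,im,D=shot('wrist','w6'); blobs(C,im,D,.085,.1)
hsv=cv2.cvtColor(im,cv2.COLOR_RGB2HSV); m=((hsv[...,0]>10)&(hsv[...,0]<28)&(hsv[...,1]>150)&(hsv[...,2]>60)&(np.mgrid[:480,:640][0]<320)).astype('uint8')
for c in cv2.findContours(m,0,2)[0]:
    if cv2.contourArea(c)>100: print('amber',cv2.boundingRect(c),ray(C,*c.mean((0,1)),.043))
```

```text
8.45 [0.51475506 0.04082069 0.17343085] [-0.55823175  0.3299532   0.4859655   1.93403677 -0.19103872  0.92262774
  0.13040132] [-0.05569245 -0.19931053  0.56747125] 0.45070652823281093
[441.  72.] 1658 ctr [570.3 156.6] size [13.9 35.5] ang 6.1 z 0.0917
[320. 259.] 1369 ctr [512.8  36. ] size [13.6 45.5] ang 5.9 z 0.0929
amber (306, 95, 31, 32) [0.50648762 0.12957937 0.043     ]
amber (306, 31, 32, 35) [0.50004364 0.17019393 0.043     ]
```

Amber only at fixture y −20, +20, +60, so there are three blocks. The handle is at (0.513, 0.036).

Call:
carry_out(steps=[0.45,-0.02,-0.04,-0.4,0,0.45,-0.02,-0.04,-0.8,0,0.45,-0.02,-0.04,-1,0,0.45,-0.02,-0.04,-1,0,0,-0.02,-0.04,-1,0,0,-0.02,-0.04,-1,0,0,-0.02,-0.04,-1,0,0,-0.02,-0.04,-1,0,0,-0.02,-0.04,-1,0], grip_force=60)

```text
clock: 9.4
position: [0.5131, 0.0366, 0.0747]
ee_rot: [-1.257, 1.128, -1.129]
force: [-1.1, 1.0, 7.6]
width: 0.148
```

Call:
carry_out(steps=[0,0,0,0.03,0,0,0,0,0.06,0,0,0,0,0.09,0,0,0,0,0.12,0,0,0,0,0.15,0,0,0,0,0.16,0,0,0,0,0.16,0,0,0,0,0.16,0,0,0,0,0.16,0])

```text
clock: 10.3
position: [0.513, 0.0366, 0.0889]
ee_rot: [-1.259, 1.127, -1.129]
force: [8.3, 2.4, -24.6]
width: 0.15
```

Call:
carry_out(steps=[0.4,0,0,-0.02,0,0.4,0,0,-0.02,0,0.4,0,0,0.3,0,0.4,0,0,0.8,0,0.4,0,0.2,0.9,0,0.4,-0.1,0.7,0.9,0,0.4,-0.1,0.7,0.9,0,0.4,-0.1,0.7,0.9,0])

```text
clock: 11.1
position: [0.5019, 0.1075, 0.18]
ee_rot: [-1.26, 1.126, -1.126]
force: [0.1, -0.7, 0.4]
width: 0.4
```

```bash
cat >> h.py <<'E'
def amber(C,im,z):
    hsv=cv2.cvtColor(im,cv2.COLOR_RGB2HSV); m=((hsv[...,0]>10)&(hsv[...,0]<28)&(hsv[...,1]>150)&(hsv[...,2]>60)&(np.mgrid[:480,:640][0]<335)).astype('uint8')
    for c in cv2.findContours(m,0,2)[0]:
        if cv2.contourArea(c)>100:
            W=np.array([ray(C,*q,z)[:2]*1000 for q in c[:,0]],'float32'); r=cv2.minAreaRect(W); print('amber',cv2.boundingRect(c),np.round(r[0],1),np.round(r[1],1),round(r[2],1))
E
python3 - <<'E'
from h import *
s=arm.observe(); print(s['clock'],s['position'],s['joints'],s['force'],s['width'])
C,im,D=shot('wrist','w7'); blobs(C,im,D,.085,.12); amber(C,im,.056)
E
```

```text
11.1 [0.50189421 0.10752226 0.18003234] [-0.68696034  0.31545129  0.47775649  1.93258705 -0.17880213  0.93487685
 -0.01011997] [ 0.10026177 -0.6560875   0.37055748] 0.3996613283913607
[459.  17.] 1016 ctr [562.  255.1] size [14.5 19.2] ang 13.8 z 0.0946
[437. 187.] 1209 ctr [569.9 157.6] size [13.5 34.8] ang 5.3 z 0.0917
[328. 331.] 701 ctr [511.4  50.4] size [14.  17.4] ang 6.4 z 0.103
amber (315, 190, 28, 31) [502.8 131.2] [20.3 22.7] 6.5
amber (315, 136, 30, 31) [498.8 170.1] [20.7 20.8] 6.5
amber (315, 76, 31, 33) [494.6 209.1] [20.7 20.3] 6.5
```

View pics/w7.png

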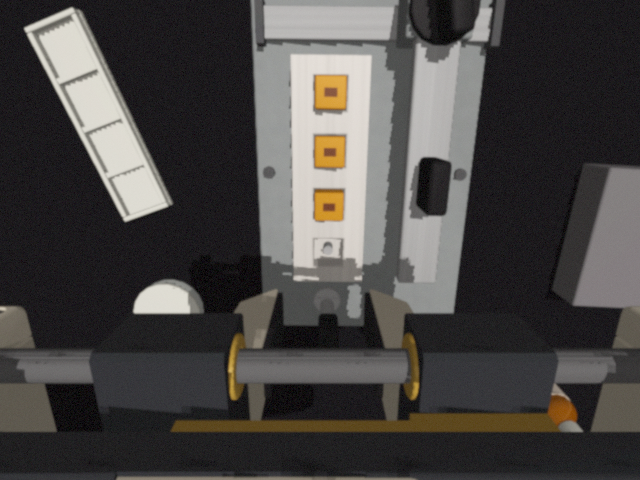

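Three blocks stand proud at (329,205), (330,152), (331,92). The pocket at fixture y −60 is empty, with its pin showing. I take the near block first.

Call:
carry_out(steps=[0.4,0.01,0.23,-0.4,0,0.4,0.01,0.23,-0.8,0,0.4,0.01,0.23,-1,0,0.4,0.01,0.23,-1,0], grip_force=30)

```text
clock: 11.55
position: [0.5017, 0.1271, 0.0773]
ee_rot: [-1.264, 1.132, -1.129]
force: [-0.5, -0.2, 0.3]
width: 0.398
```

Call:
carry_out(steps=[0.4,0,0,-0.2,0,0.4,0,0,-0.33,0,0.4,0,0,-0.33,0,0,0,0,-0.33,0,0,0,0,-0.33,0,0,0,0,-0.33,0,0,0,0,-0.33,0])

```text
clock: 12.25
position: [0.5041, 0.1294, 0.0475]
ee_rot: [-1.258, 1.128, -1.129]
force: [0.4, -0.7, 2.8]
width: 0.234
```

Call:
carry_out(steps=[0,0,0,0.1,0,0,0,0,0.4,0,0,0,0,0.9,0,0,0,0,1,0,0,0,0,1,0])

```text
clock: 12.75
position: [0.5048, 0.1299, 0.1491]
ee_rot: [-1.254, 1.126, -1.129]
force: [0.8, -0.8, -1.5]
width: 0.237
```

Run:
```python
from h import *
s=arm.observe(); print(s['clock'],s['position'],s['joints'],s['force'],s['width'])
C=cam('scene'); im,D=get_image('scene'); P=cloud(C,D)
hsv=cv2.cvtColor(im,cv2.COLOR_RGB2HSV)
m=((hsv[...,1]<50)&(hsv[...,2]>170)&(P[...,2]<.03)&(D>0)&(P[...,0]>.1)&(abs(P[...,1])<.6)).astype('uint8')
for c in cv2.findContours(m,0,2)[0]:
    if cv2.contourArea(c)>150:
        W=np.array([ray(C,u,v,.012)[:2] for u,v in c[:,0]],'float32'); r=cv2.minAreaRect(W*1000); print(c.mean((0,1)).round(),np.round(r[0]),np.round(r[1]),round(r[2],1))
```

```text
12.75 [0.50483755 0.12986236 0.14913764] [-0.70843948  0.36556438  0.46519168  1.95368999 -0.2136441   0.86507507
 -0.0215472 ] [ 0.82057758 -0.75637478 -1.46653048] 0.2367909405903529
[ 82. 394.] [ 834. -510.] [ 49. 160.] 0.0
[363. 294.] [564. 132.] [116. 242.] 5.4
[262. 289.] [ 534. -150.] [172.  44.] 10.3
[480. 242.] [409. 484.] [ 35. 209.] 4.0
[223. 257.] [ 379. -274.] [175.  44.] 8.6
[367. 233.] [316. 169.] [ 56. 162.] 25.9
[220. 216.] [ 182. -290.] [ 56. 168.] 47.0
```

Block held (opening 21.8 mm) and the tray is unmoved. Carry the block toward the tray, turning the jaws across it.

Call:
carry_out(steps=[0,0.1,-0.3,0.2,0.15,0,0.4,-0.6,0.4,0.3,0,0.7,-0.9,0.5,0.45,0,1,-1,0.5,0.6,0,1,-1,0.5,0.75,0,1,-1,0.5,0.9,0,1,-1,0.5,1,0,1,-1,0.5,1])

```text
clock: 13.6
position: [0.6025, 0.0292, 0.1947]
ee_rot: [-1.507, 0.531, -0.526]
force: [0.0, -0.4, 0.1]
width: 0.231
```

Call:
carry_out(steps=[0,0,-0.3,0,0.15,0,0,-0.6,0,0.3,0,0,-0.9,0,0.45,0,0,-1,0,0.6,0,0,-1,0,0.75,0,0,-1,0,0.9,0,0,-1,0,1,0,0,-1,0,1])

```text
clock: 14.4
position: [0.6029, -0.0706, 0.1956]
ee_rot: [-1.569, -0.083, 0.086]
force: [0.5, 0.5, -0.4]
width: 0.23
```

Call:
carry_out(steps=[0,0,-0.4,0,0.09,0,0,-0.83,0,0.09,0,0,-0.83,0,0.09,0,0,-0.83,0,0.09])

```text
clock: 14.8
position: [0.6029, -0.1549, 0.196]
ee_rot: [-1.566, -0.135, 0.137]
force: [0.7, 0.4, -0.1]
width: 0.235
```

```bash
cat >> h.py <<'E'
def tray(C,im,D):
    P=cloud(C,D); hsv=cv2.cvtColor(im,cv2.COLOR_RGB2HSV)
    m=((hsv[...,1]<60)&(hsv[...,2]>110)&(P[...,2]<.03)&(D>0)).astype('uint8'); m[330:]=0
    for c in cv2.findContours(m,0,2)[0]:
        if cv2.contourArea(c)>1500:
            W=np.array([ray(C,u,v,.012)[:2] for u,v in c[:,0]],'float32'); r=cv2.minAreaRect(W*1000); print('tray?',cv2.boundingRect(c),np.round(r[0],1),np.round(r[1],1),round(r[2],1))
E
python3 - <<'E'
from h import *
s=arm.observe(); print(s['clock'],s['position'],s['joints'],s['force'],s['width'])
C,im,D=shot('wrist','w8'); tray(C,im,D)
E
```

```text
14.8 [ 0.6028932  -0.15491648  0.19595286] [ 0.0628477   0.45619494  0.14947788  1.62652488 -0.07485048  1.06580672
  1.97800765] [ 0.68392752  0.37328133 -0.11402906] 0.23495297728787048
tray? (495, 78, 145, 212) [538.2  78.1] [179.9 142.2] 5.9
tray? (317, 34, 55, 197) [ 532.  -150.2] [161.4  44. ] 10.3
```

View pics/w8.png

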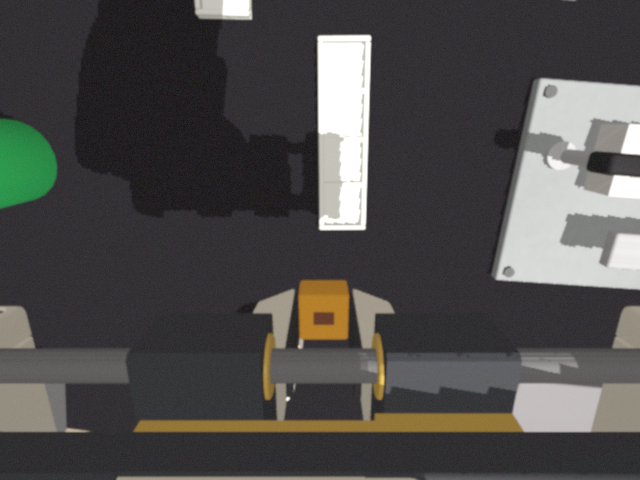

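The tray chosen is the one 0.55 m from the base (the others are at 0.47, 0.36 and 0.34 m). It is seen here at (343,132), centre (0.532, −0.150), yaw 10.3°. I place the block in its near compartment.

Call:
carry_out(steps=[0,-0.45,-0.02,0,0,0,-0.9,-0.05,-0.2,0,0,-1,-0.05,-0.6,0,0,-1,-0.05,-0.9,0,0,-1,-0.05,-0.9,0,0,-1,-0.05,-0.9,0])

```text
clock: 15.45
position: [0.504, -0.1576, 0.1071]
ee_rot: [-1.566, -0.141, 0.142]
force: [0.4, -0.5, 0.3]
width: 0.236
```

Call:
carry_out(steps=[0,-0.28,-0.01,0,0,0,-0.28,-0.01,-0.3,0,0,-0.28,-0.01,-0.5,0,0,-0.28,-0.01,-0.5,0,0,-0.28,-0.01,-0.5,0])

```text
clock: 15.95
position: [0.4769, -0.1596, 0.0581]
ee_rot: [-1.566, -0.143, 0.14]
force: [0.4, -0.5, 0.0]
width: 0.236
```

Run:
```python
from h import *
s=arm.observe(); print(s['clock'],s['position'],s['ee_rot'],s['force'],s['width'])
C,im,D=shot('wrist','w9')
for X in ((.4744,-.1605,.012),(.5128,-.1535,.012)):print(proj(C,X))
for d in ((-.078,-.021),(-.078,.021),(-.041,.0)): print(d,proj(C,[*(np.array([.532,-.150])+d[0]*np.array([.984,.179])+d[1]*np.array([-.179,.984])),.012]))
```

```text
15.95 [ 0.47689222 -0.15960246  0.05808651] [-1.56647615 -0.1427288   0.14031091] [ 0.43292955 -0.48301941  0.01248401] 0.23595349265592142
[322.38183179 270.0734722 ]
[322.38644179 330.99197193]
(-0.078, -0.021) [284.34484818 237.12188834]
(-0.078, 0.021) [360.51797683 237.19801948]
(-0.041, 0.0) [322.41001542 298.25149028]
```

View pics/w9.png

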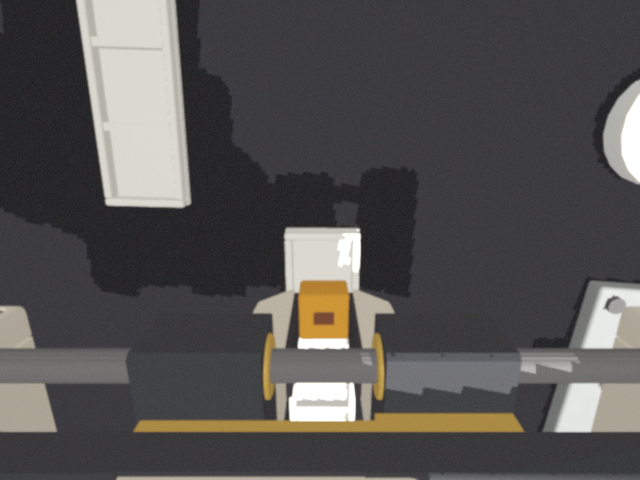

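The tray end edge is at v≈232, as predicted, and the block is centred across the tray. Lower and release.

Call:
carry_out(steps=[0,-0.02,-0.01,-0.15,0,0,-0.02,-0.01,-0.3,0,0,-0.02,-0.01,-0.41,0,0,-0.02,-0.01,-0.42,0,0,-0.02,-0.01,-0.42,0,0.4,-0.02,-0.01,-0.42,0,0.4,-0.02,-0.01,-0.42,0,0.4,-0.02,-0.01,-0.42,0])

```text
clock: 16.8
position: [0.4739, -0.1608, 0.0152]
ee_rot: [-1.566, -0.142, 0.141]
force: [0.4, 0.3, 0.0]
width: 0.391
```

Call:
carry_out(steps=[0.4,0,0,0.2,0,0.4,0,0,0.6,0,0.4,0,0,1,0,0.4,0.3,0.2,1,-0.1,0.4,0.7,0.7,1,-0.2,0.4,0.8,1,1,-0.3,0.4,0.8,1,1,-0.3])

```text
clock: 17.5
position: [0.5564, -0.0527, 0.1149]
ee_rot: [-1.567, 0.037, -0.04]
force: [-0.9, -0.8, -0.4]
width: 0.398
```

Run:
```python
from h import *
s=arm.observe(); print(s['clock'],s['position'],s['ee_rot'],s['force'],s['width'])
C,im,D=shot('scene','s2'); amber(C,im,.022)
d=shot('wrist','w10')
a=im[235:330,240:350]; save('s2z',cv2.resize(a,(660,570),interpolation=2))
```

```text
17.5 [ 0.55643065 -0.05266211  0.11488434] [-1.56680318  0.0367802  -0.03990599] [-0.92376825 -0.84113551 -0.38248676] 0.39778141951546764
amber (605, 136, 19, 35) [ -97.  1192.5] [ 20.9 350.9] 51.7
amber (549, 111, 32, 71) [-207.2 1053.9] [ 97.  698.7] 60.9
amber (188, 87, 58, 63) [-681.3 -389. ] [763.7 306.7] 10.8
```

View pics/s2z.png

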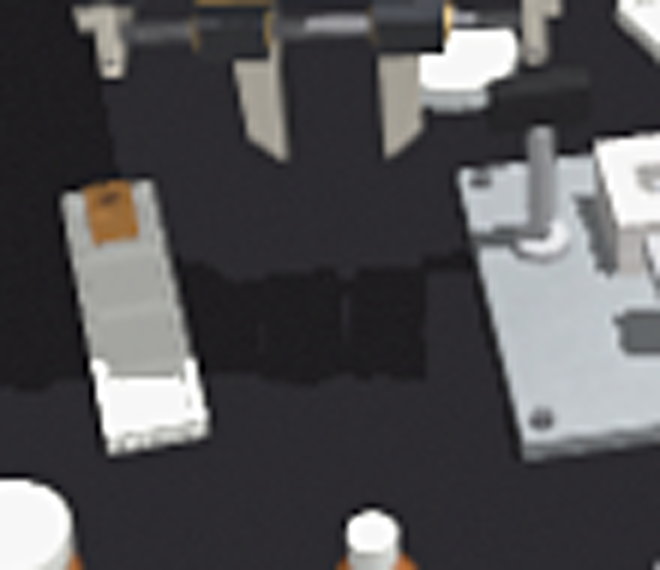

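The scene crop shows the block lying in the end compartment. On to the next block.

Call:
carry_out(steps=[0.4,0,0,0.4,-0.15,0.4,-0.1,0.3,0.6,-0.3,0.4,-0.2,0.6,0.6,-0.45,0.4,-0.3,0.9,0.6,-0.6,0.4,-0.3,1,0.6,-0.75,0.4,-0.3,1,0.6,-0.9,0.4,-0.3,1,0.6,-1])

```text
clock: 18.3
position: [0.5229, 0.0381, 0.1749]
ee_rot: [-1.468, 0.661, -0.661]
force: [-0.2, -0.8, 0.1]
width: 0.399
```

Call:
carry_out(steps=[0.4,-0.1,0.3,0,-0.15,0.4,-0.2,0.6,0,-0.3,0.4,-0.27,0.9,0,-0.45,0.4,-0.27,1,0,-0.6,0.4,-0.27,1,0,-0.75,0.4,-0.27,1,0,-0.79,0.4,-0.27,1,0,-0.79])

```text
clock: 19.0
position: [0.4965, 0.1379, 0.1748]
ee_rot: [-1.259, 1.128, -1.129]
force: [0.8, 0.1, 0.1]
width: 0.402
```

```bash
cat >> h.py <<'E'
def st():
    s=arm.observe(); R=Ro.from_rotvec(s['ee_rot']).as_matrix(); print(s['clock'],s['position'].round(4) if hasattr(s['position'],'round') else s['position'],'jaw',np.degrees(np.arctan2(R[1,2],R[0,2])).round(1),np.round(s['force'],1),s['width'])
E
python3 - <<'E'
from h import *
st(); C,im,D=shot('wrist','w11'); blobs(C,im,D,.085,.12); amber(C,im,.056)
E
```

```text
19.0 [0.4965 0.1379 0.1748] jaw 6.3 [0.8 0.1 0.1] 0.4015134708045974
[458.  49.] 2352 ctr [559.3 266.4] size [14.8 41.9] ang 16.9 z 0.0951
[438. 234.] 1143 ctr [569.9 157.9] size [13.3 34.4] ang 6.2 z 0.0916
[331. 402.] 710 ctr [513.3  32.2] size [13.9 33.8] ang 5.6 z 0.107
amber (318, 178, 29, 32) [498.9 171.2] [20.3 22.6] 6.1
amber (318, 122, 30, 32) [494.7 210. ] [20.3 20.7] 6.3
```

Call:
carry_out(steps=[0.4,0.03,0.33,-0.4,0,0.4,0.03,0.33,-0.8,0,0.4,0.03,0.33,-1,0,0.4,0.03,0.33,-1,0])

```text
clock: 19.45
position: [0.4977, 0.1708, 0.0722]
ee_rot: [-1.265, 1.13, -1.127]
force: [0.1, 0.3, 0.3]
width: 0.396
```

Call:
carry_out(steps=[0.4,0,0,-0.15,0,0.4,0,0,-0.28,0,0.4,0,0,-0.28,0,0,0,0,-0.28,0,0,0,0,-0.28,0,0,0,0,-0.28,0,0,0,0,-0.28,0])

```text
clock: 20.15
position: [0.5, 0.1725, 0.0474]
ee_rot: [-1.258, 1.128, -1.128]
force: [-0.3, -0.8, 4.9]
width: 0.238
```

Call:
carry_out(steps=[0,0,0,0.1,0,0,0,0,0.4,0,0,0,0,0.9,0,0,0,0,1,0,0,0,-0.3,1,0.15,0,0.1,-0.6,1,0.3,0,0.2,-0.9,1,0.45,0,0.3,-1,1,0.6,0,0.3,-1,1,0.75,0,0.3,-1,1,0.9,0,0.3,-1,1,1])

```text
clock: 21.25
position: [0.5295, 0.072, 0.1471]
ee_rot: [-1.506, 0.526, -0.526]
force: [0.5, 0.5, -0.2]
width: 0.237
```

Call:
carry_out(steps=[0,0.2,-0.3,0.3,0.15,0,0.4,-0.6,0.4,0.3,0,0.7,-0.9,0.5,0.45,0,0.7,-1,0.5,0.6,0,0.7,-1,0.5,0.75,0,0.7,-1,0.5,0.9,0,0.7,-1,0.5,1,0,0.7,-1,0.5,1])

```text
clock: 22.05
position: [0.5994, -0.0279, 0.197]
ee_rot: [-1.569, -0.087, 0.086]
force: [-0.7, 0.1, 0.4]
width: 0.232
```

Call:
carry_out(steps=[0,0,-0.4,0,0.09,0,0,-0.8,0,0.09,0,0,-1,0,0.09,0,0,-1,0,0.09,0,0,-1,0,0.09])

```text
clock: 22.55
position: [0.5994, -0.1276, 0.1968]
ee_rot: [-1.566, -0.139, 0.139]
force: [0.2, 0.6, -0.2]
width: 0.234
```

Run:
```python
from h import *
st(); C,im,D=shot('wrist','w12'); tray(C,im,D); amber(C,im,.022)
```

```text
22.55 [ 0.5994 -0.1276  0.1968] jaw 100.2 [ 0.2  0.6 -0.2] 0.23436395821506362
tray? (466, 77, 174, 214) [536.7  92.6] [180. 171.] 5.9
tray? (283, 32, 55, 197) [ 532.  -150.3] [161.1  43.9] 10.2
amber (298, 286, 52, 49) [ 687.3 -111.6] [51.  49.1] 10.2
amber (297, 45, 26, 30) [ 473.8 -161. ] [20.8 19.8] 10.2
```

Tray unmoved and the first block centred in its compartment. Place the second.

Call:
carry_out(steps=[0,-0.45,-0.13,0,0,0,-0.88,-0.26,-0.3,0,0,-0.88,-0.26,-0.7,0,0,-0.88,-0.26,-1,0,0,-0.88,-0.26,-1,0])

```text
clock: 23.1
position: [0.509, -0.1515, 0.0938]
ee_rot: [-1.564, -0.138, 0.147]
force: [-0.4, -0.0, 1.2]
width: 0.234
```

Call:
carry_out(steps=[0,0,0,-0.3,0,0,0,0,-0.55,0,0,0,0,-0.7,0,0,0,0,-0.81,0,0,0,0,-0.81,0,0,0,0,-0.81,0,0.4,0,0,-0.81,0,0.4,0,0,-0.81,0,0.4,0,0,-0.81,0])

```text
clock: 24.0
position: [0.5119, -0.1538, 0.0164]
ee_rot: [-1.566, -0.142, 0.14]
force: [0.0, -0.3, -0.3]
width: 0.396
```

Call:
carry_out(steps=[0.4,0,0,0.2,0,0.4,0,0,0.6,0,0.4,0,0,1,0,0.4,0,0.2,1,-0.1,0.4,0.1,0.6,1,-0.2,0.4,0.2,1,1,-0.3,0.4,0.2,1,1,-0.3])

```text
clock: 24.7
position: [0.533, -0.0466, 0.1161]
ee_rot: [-1.567, 0.038, -0.04]
force: [-0.2, 0.1, 0.4]
width: 0.398
```

Call:
carry_out(steps=[0.4,0,0,0.4,-0.15,0.4,0,0.3,0.6,-0.3,0.4,-0.1,0.6,0.6,-0.45,0.4,-0.1,0.9,0.6,-0.6,0.4,-0.1,1,0.6,-0.75,0.4,-0.1,1,0.6,-0.9,0.4,-0.1,1,0.6,-1])

```text
clock: 25.4
position: [0.5214, 0.0466, 0.1759]
ee_rot: [-1.468, 0.659, -0.659]
force: [-0.5, 0.7, 0.2]
width: 0.401
```

Call:
carry_out(steps=[0.4,-0.1,0.3,0,-0.15,0.4,-0.2,0.6,0,-0.3,0.4,-0.27,0.9,0,-0.45,0.4,-0.27,1,0,-0.6,0.4,-0.27,1,0,-0.75,0.4,-0.27,1,0,-0.79,0.4,-0.27,1,0,-0.79])

```text
clock: 26.1
position: [0.4946, 0.1458, 0.1758]
ee_rot: [-1.26, 1.127, -1.128]
force: [-0.3, 0.3, -0.5]
width: 0.396
```

Run:
```python
from h import *
st(); C,im,D=shot('wrist','w13'); blobs(C,im,D,.085,.12); amber(C,im,.056)
```

```text
26.1 [0.4946 0.1458 0.1758] jaw 6.3 [-0.3  0.3 -0.5] 0.3957351768882096
[458.  65.] 2237 ctr [559.1 266.5] size [15.  41.8] ang 17.4 z 0.0951
[438. 245.] 1099 ctr [569.9 158.1] size [13.2 34.5] ang 6.4 z 0.0915
[332. 402.] 716 ctr [512.8  39. ] size [13.6 34. ] ang 6.4 z 0.1069
amber (319, 134, 31, 32) [494.6 210. ] [21.  21.2] 6.4
```

Call:
carry_out(steps=[0.4,0,0.4,-0.2,0,0.4,0,0.64,-0.6,0,0.4,0,0.64,-1,0,0.4,0,0.64,-1,0])

```text
clock: 26.55
position: [0.4913, 0.2091, 0.0717]
ee_rot: [-1.268, 1.13, -1.125]
force: [-1.3, -0.3, 0.3]
width: 0.396
```

Call:
carry_out(steps=[0.4,0,0,-0.15,0,0.4,0,0,-0.29,0,0.4,0,0,-0.29,0,0,0,0,-0.29,0,0,0,0,-0.29,0,0,0,0,-0.29,0,0,0,0,-0.29,0])

```text
clock: 27.25
position: [0.4954, 0.2103, 0.0477]
ee_rot: [-1.257, 1.128, -1.129]
force: [0.6, 0.1, 3.7]
width: 0.234
```

Call:
carry_out(steps=[0,0,0,0.1,0,0,0,0,0.4,0,0,0,0,0.9,0,0,0,0,1,0,0,0,-0.3,1,0.15,0,0.1,-0.6,1,0.3,0,0.2,-0.9,1,0.45,0,0.3,-1,1,0.6,0,0.3,-1,1,0.75,0,0.3,-1,1,0.9,0,0.3,-1,1,1])

```text
clock: 28.35
position: [0.5243, 0.11, 0.147]
ee_rot: [-1.506, 0.526, -0.526]
force: [-0.9, 0.9, 0.4]
width: 0.233
```

Call:
carry_out(steps=[0,0.2,-0.3,0.3,0.15,0,0.4,-0.6,0.4,0.3,0,0.7,-0.9,0.5,0.45,0,0.7,-1,0.5,0.6,0,0.7,-1,0.5,0.75,0,0.7,-1,0.5,0.9,0,0.7,-1,0.5,1,0,0.7,-1,0.5,1])

```text
clock: 29.15
position: [0.5942, 0.0101, 0.1969]
ee_rot: [-1.569, -0.086, 0.087]
force: [0.2, 0.7, -0.9]
width: 0.233
```

Call:
carry_out(steps=[0,0,-0.4,0,0.09,0,0,-0.8,0,0.09,0,0,-1,0,0.09,0,0,-1,0,0.09,0,0,-1,0,0.09])

```text
clock: 29.65
position: [0.5944, -0.0895, 0.1968]
ee_rot: [-1.566, -0.139, 0.14]
force: [-0.8, 0.4, 0.5]
width: 0.233
```

Run:
```python
from h import *
st(); C,im,D=shot('wrist','w14'); tray(C,im,D); amber(C,im,.022)
```

```text
29.65 [ 0.5944 -0.0895  0.1968] jaw 100.2 [-0.8  0.4  0.5] 0.2328178023406251
tray? (426, 75, 214, 217) [534.5 112.1] [179.4 209.1] 5.9
tray? (235, 30, 60, 197) [ 532.  -149.9] [160.6  44.1] 10.2
amber (298, 282, 51, 53) [680.1 -73.9] [55.  48.6] 10.2
amber (251, 100, 28, 26) [ 514.1 -152.5] [19.3 21.5] 10.2
amber (248, 42, 28, 31) [ 473.6 -160. ] [21.4 21.2] 10.2
```

Call:
carry_out(steps=[0,-0.43,-0.3,0,0,0,-0.43,-0.57,-0.3,0,0,-0.43,-0.57,-0.7,0,0,-0.43,-0.57,-1,0,0,-0.43,-0.57,-1,0])

```text
clock: 30.2
position: [0.549, -0.1444, 0.0933]
ee_rot: [-1.564, -0.137, 0.147]
force: [-0.3, 0.5, -0.0]
width: 0.238
```

Call:
carry_out(steps=[0,0,0,-0.3,0,0,0,0,-0.55,0,0,0,0,-0.7,0,0,0,0,-0.81,0,0,0,0,-0.81,0,0,0,0,-0.81,0,0.4,0,0,-0.81,0,0.4,0,0,-0.81,0,0.4,0,0,-0.81,0])

```text
clock: 31.1
position: [0.5519, -0.1468, 0.0164]
ee_rot: [-1.566, -0.142, 0.14]
force: [-0.2, 0.2, 0.2]
width: 0.392
```

Call:
carry_out(steps=[0.4,0,0,0.2,0,0.4,0,0,0.6,0,0.4,0,0,1,0,0.4,0.2,0.2,1,0,0.4,0.6,0.3,1,0,0.4,0.6,0.3,1,0,0.4,0.6,0.3,1,0])

```text
clock: 31.8
position: [0.6119, -0.1163, 0.1156]
ee_rot: [-1.566, -0.142, 0.142]
force: [-0.7, -0.5, -0.2]
width: 0.4
```

Run:
```python
from h import *
st(); C,im,D=shot('wrist','w15'); tray(C,im,D); amber(C,im,.022)
```

```text
31.8 [ 0.6119 -0.1163  0.1156] jaw 100.4 [-0.7 -0.5 -0.2] 0.40037697936999334
tray? (493, 37, 147, 277) [540.  62.] [179.7 110.7] 5.8
tray? (255, 0, 73, 238) [ 538.2 -149.3] [146.6  43.3] 10.2
amber (277, 136, 34, 33) [ 551.9 -146.5] [19.8 21. ] 10.4
amber (275, 69, 35, 37) [ 514.2 -153.4] [20.3 20.7] 10.4
amber (272, 0, 37, 34) [ 477.  -160.3] [16.8 20.7] 10.4
```

View pics/w15.png

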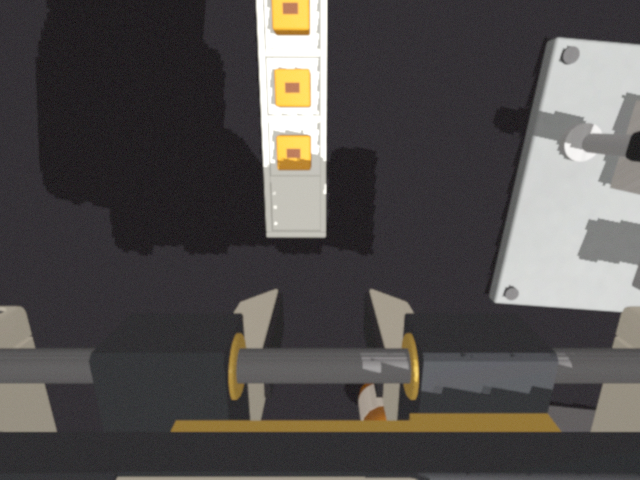

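All three blocks lie flat in separate compartments at (291,15), (293,87), (294,150). Now the knockout goes down.

Call:
carry_out(steps=[0.45,0,0,0.3,-0.15,0.45,-0.2,0,0.6,-0.3,0.45,-0.4,0.2,0.6,-0.45,0.45,-0.6,0.4,0.6,-0.6,0.45,-0.8,0.6,0.6,-0.75,0.45,-1,0.8,0.6,-0.9,0.45,-1,0.9,0.6,-1,0.45,-1,0.9,0.6,-1])

```text
clock: 32.65
position: [0.5103, -0.0256, 0.1758]
ee_rot: [-1.518, 0.474, -0.473]
force: [0.6, -1.0, 0.7]
width: 0.45
```

Call:
carry_out(steps=[0.45,0,0.1,0,-0.15,0.45,0,0.3,0,-0.3,0.45,0,0.5,0,-0.45,0.45,0,0.62,0,-0.6,0.45,0,0.62,0,-0.75,0.45,0,0.62,0,-0.9,0.45,0,0.62,0,-1,0.45,0,0.62,0,-1])

```text
clock: 33.45
position: [0.5115, 0.0339, 0.1757]
ee_rot: [-1.289, 1.076, -1.076]
force: [0.4, -0.1, 0.2]
width: 0.453
```

Call:
carry_out(steps=[0.45,0,0,0,-0.1,0.45,0,0,0,-0.1,0.45,0,0,0,-0.1])

```text
clock: 33.75
position: [0.5115, 0.0347, 0.1757]
ee_rot: [-1.257, 1.131, -1.132]
force: [-0.0, -0.5, -0.1]
width: 0.453
```

Run:
```python
from h import *
st(); C,im,D=shot('wrist','w16'); blobs(C,im,D,.085,.12)
```

```text
33.75 [0.5115 0.0347 0.1757] jaw 6.0 [-0.  -0.5 -0.1] 0.45263461550576084
[447.  61.] 1664 ctr [569.9 156.5] size [13.5 35.2] ang 6.7 z 0.0917
[326. 254.] 1609 ctr [512.8  36. ] size [14. 46.] ang 5.8 z 0.1058
```

Call:
carry_out(steps=[0.45,0.01,0.01,-0.4,0,0.45,0.01,0.01,-0.8,0,0.45,0.01,0.01,-0.87,0,0.45,0.01,0.01,-0.87,0,0,0.01,0.01,-0.87,0,0,0.01,0.01,-0.87,0,0,0.01,0.01,-0.87,0,0,0.01,0.01,-0.87,0,0,0.01,0.01,-0.87,0], grip_force=60)

```text
clock: 34.7
position: [0.5131, 0.0364, 0.0894]
ee_rot: [-1.254, 1.133, -1.134]
force: [0.4, 0.3, 3.6]
width: 0.149
```

Call:
carry_out(steps=[0,0,0,-0.03,0,0,0,0,-0.06,0,0,0,0,-0.09,0,0,0,0,-0.12,0,0,0,0,-0.15,0,0,0,0,-0.16,0,0,0,0,-0.16,0,0,0,0,-0.16,0])

```text
clock: 35.5
position: [0.5131, 0.0363, 0.0757]
ee_rot: [-1.252, 1.134, -1.134]
force: [-12.9, 0.2, 53.4]
width: 0.146
```

Bottomed out with a firm stop. Release and go to the knob.

Call:
carry_out(steps=[0,0,0,0.02,0,0.4,0,0,0.02,0,0.4,0,0,0.02,0,0.4,0,0,0.02,0,0.4,0,0,0.4,0,0.4,0,0,0.9,0,0.4,0,0.3,1,0,0.4,0,0.8,1,0,0.4,0,1,1,0,0.4,0,1,1,0])

```text
clock: 36.5
position: [0.5118, 0.1404, 0.1721]
ee_rot: [-1.258, 1.131, -1.129]
force: [0.5, 0.5, -0.1]
width: 0.403
```

Call:
carry_out(steps=[0.4,0.2,0.5,0,0.1,0.4,0.4,0.9,0,0.24,0.4,0.4,0.9,0,0.24,0.4,0.4,0.9,0,0.24])

```text
clock: 36.9
position: [0.5525, 0.226, 0.1716]
ee_rot: [-1.335, 0.993, -0.993]
force: [-0.4, -2.1, -0.4]
width: 0.401
```

Run:
```python
from h import *
st(); C,im,D=shot('wrist','w17'); blobs(C,im,D,.085,.12)
C,im,D=shot('side','sd2'); blobs(C,im,D,.075,.12,mn=10); tray(C,im,D);
```

```text
36.9 [0.5525 0.226  0.1716] jaw 16.6 [-0.4 -2.1 -0.4] 0.4007929846187614
[353. 197.] 1500 ctr [559.2 267.3] size [14.  40.4] ang 16.6 z 0.0958
[322. 336.] 496 ctr [569.5 165.6] size [13.3 19.7] ang 6.2 z 0.0913
[202. 148.] 121 ctr [313.6 769.9] size [50.1 31. ] ang 10.9 z 0.095
[312. 194.] 87 ctr [560.4 263. ] size [16.4 41.3] ang 14.4 z 0.0877
[329. 210.] 69 ctr [570.5 155.5] size [14.3 42.7] ang 1.8 z 0.086
[327. 236.] 94 ctr [512.7  30.3] size [13.1 43.3] ang 7.4 z 0.0865
[141. 290.] 72 ctr [ 58.8 -41.2] size [52.1  7.2] ang 53.7 z 0.1155
[147. 299.] 94 ctr [ 65.7 -32.5] size [61.5  9.6] ang 62.2 z 0.0824
tray? (270, 211, 101, 63) [529.7 146.2] [184.9 303.7] 6.0
tray? (213, 61, 87, 73) [ 797.6 1801.6] [1541.8  447.5] 72.9
tray? (322, 57, 318, 273) [1211.4  993.4] [2936.9  682.9] 89.8
```

Call:
carry_out(steps=[0.4,0.07,0.4,0,0,0.4,0.07,0.41,-0.4,0,0.4,0.07,0.41,-0.8,0,0.4,0.07,0.41,-0.98,0,0.4,0.07,0.41,-0.98,0,0,0.07,0.41,-0.98,0,0,0.07,0.41,-0.98,0,0,0.07,0.41,-0.98,0,0,0.07,0.41,-0.98,0,0,0.07,0.41,-0.98,0])

```text
clock: 38.0
position: [0.5598, 0.2673, 0.0762]
ee_rot: [-1.331, 0.993, -0.993]
force: [-3.3, -2.3, 7.8]
width: 0.149
```

Call:
carry_out(steps=[0,0,0,0,0.15,0,0,0,0,0.3,0,0,0,0,0.45,0,0,0,0,0.6,0,0,0,0,0.75,0,0,0,0,0.9,0,0,0,0,1,0,0,0,0,1])

```text
clock: 38.8
position: [0.5594, 0.267, 0.0761]
ee_rot: [-1.536, 0.386, -0.386]
force: [-5.4, -1.3, 7.6]
width: 0.147
```

Call:
carry_out(steps=[0,0,0,0,0.15,0,0,0,0,0.3,0,0,0,0,0.45,0,0,0,0,0.6,0,0,0,0,0.7,0,0,0,0,0.7,0,0,0,0,0.7,0,0,0,0,0.7])

```text
clock: 39.6
position: [0.5592, 0.2667, 0.0761]
ee_rot: [-1.571, -0.042, 0.042]
force: [-4.9, -3.2, 9.6]
width: 0.146
```

Run:
```python
from h import *
st(); C,im,D=shot('wrist','w18'); blobs(C,im,D,.085,.12)
```

```text
39.6 [0.5592 0.2667 0.0761] jaw 93.1 [-4.9 -3.2  9.6] 0.14615663963257128
[323. 316.] 2997 ctr [551.7 266.3] size [28.4 18. ] ang 1.1 z 0.0972
[ 72. 334.] 2347 ctr [569.2 159.1] size [13.6 33.9] ang 4.1 z 0.0908
```

Call:
carry_out(steps=[0,-0.15,-0.015,0,0,0,-0.3,-0.03,0,0,0,-0.45,-0.045,0,0,0,-0.6,-0.06,0,0,0,-0.7,-0.073,0,0,0,-0.715,-0.075,0,0,0,-0.715,-0.075,0,0,0,-0.715,-0.075,0,0])

```text
clock: 40.45
position: [0.4895, 0.2596, 0.076]
ee_rot: [-1.57, -0.044, 0.04]
force: [1.3, -3.3, 9.0]
width: 0.15
```

Run:
```python
from h import *
st(); C,im,D=shot('wrist','w19'); blobs(C,im,D,.085,.12)
```

```text
40.45 [0.4895 0.2596 0.076 ] jaw 93.1 [ 1.3 -3.3  9. ] 0.15014549480484563
[323. 316.] 2936 ctr [482.  259.1] size [27.7 17.5] ang 1.6 z 0.0972
[ 72. 334.] 2279 ctr [498.2 151.9] size [34.7 12.3] ang 90.0 z 0.0908
```

Call:
carry_out(steps=[0,0,0,0,-0.15,0,0,0,0,-0.3,0,0,0,0,-0.45,0,0,0,0,-0.6,0,0,0,0,-0.75,0,0,0,0,-0.9,0,0,0,0,-1,0,0,0,0,-1])

```text
clock: 41.3
position: [0.4897, 0.26, 0.0761]
ee_rot: [-1.491, 0.572, -0.576]
force: [1.6, -2.4, 8.5]
width: 0.147
```

Call:
carry_out(steps=[0,0,0,0,-0.15,0,0,0,0,-0.3,0,0,0,0,-0.45,0,0,0,0,-0.6,0,0,0,0,-0.71,0,0,0,0,-0.71,0,0,0,0,-0.71,0,0,0,0,-0.71])

```text
clock: 42.1
position: [0.49, 0.2602, 0.0761]
ee_rot: [-1.326, 0.997, -1.001]
force: [2.9, -1.6, 7.8]
width: 0.146
```

Call:
carry_out(steps=[0.4,0,0,0,0,0.4,0,0,0,0,0.4,0,0,0,0,0.4,0,0,0.4,0,0.4,0,0,0.9,0,0.4,0,-0.4,1,0,0.4,0,-0.8,1,0,0.4,0,-0.8,1,0,0.4,0,-0.8,1,0])

```text
clock: 43.0
position: [0.4879, 0.1791, 0.1748]
ee_rot: [-1.329, 1.001, -1.0]
force: [0.2, -0.4, -0.8]
width: 0.401
```

Run:
```python
from h import *
st(); C,im,D=shot('wrist','w20'); blobs(C,im,D,.085,.12)
C,im2,D2=shot('side','sd3'); blobs(C,im2,D2,.075,.12,mn=40)
C,im3,D3=shot('scene','s3'); save('fin',cv2.resize(np.vstack([np.hstack([im[:340],]),np.hstack([im2[180:340,220:540],im3[230:390,230:550]])]),(640,500)))
```

```text
43.0 [0.4879 0.1791 0.1748] jaw 16.0 [ 0.2 -0.4 -0.8] 0.40149084060734386
[364. 131.] 1691 ctr [489.9 259.3] size [14.2 40.4] ang 16.1 z 0.0959
[330. 293.] 969 ctr [500.8 151. ] size [13.6 35. ] ang 6.1 z 0.0917
[307. 410.] 355 ctr [511.3  50.2] size [14.2 18.3] ang 7.8 z 0.0915
[202. 148.] 122 ctr [311.  778.9] size [47.1 31.3] ang 44.7 z 0.0945
[291. 201.] 72 ctr [489.4 256.9] size [13.7 41. ] ang 18.5 z 0.0853
[307. 217.] 53 ctr [499.2 148. ] size [11.6 36. ] ang 3.5 z 0.086
[326. 237.] 75 ctr [510.   30.5] size [10.2 39.7] ang 11.3 z 0.0856
[141. 289.] 67 ctr [ 58.8 -40.9] size [51.9  6.7] ang 54.2 z 0.1154
[147. 300.] 105 ctr [ 63.6 -35.4] size [68.5  9.8] ang 61.4 z 0.0822
```

View pics/fin.png

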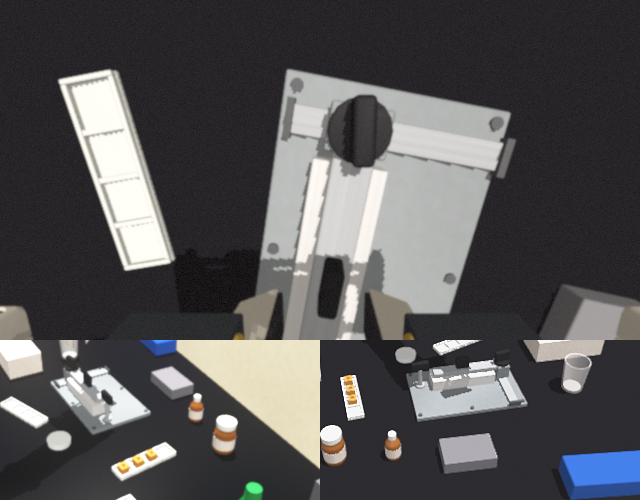

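The final pictures agree: the knob is tight at about 80° and back at (0.490, 0.259), its starting position. The handle top is at its "down" height, and three blocks sit in the tray. I hand in.

```bash
python3 -c "
from cell import arm; print(arm.sign_off()); print(arm.observe()['clock'])"
```

```text
the job is handed in; nothing more can be done
None
the job is handed in; nothing more can be done
```

I completed the whole cycle and handed the job in at about 43 s of the 210 s allowed; sign-off reports no verdict. Only three blocks were present, because the pocket at fixture y −60 was empty. All three went into the tray farthest from the base.

What the last checks showed:
- **Blocks:** each lies flat in its own compartment. The tray's centre stayed within about 1 mm of its first close-up position, up to the last placing.
- **Hold-down:** the knob axis is back within 1 mm of where it started, so the bar is home.
- **Clamp knob:** the wing angle gives about 1.39 rad, which is tight.
- **Knockout:** it pushed down to a firm stop after 13.7 mm of measured travel, and the handle top is back at its "down" height. That push reached 53 N at the wrist, under the 120 N limit.
- **Robot:** the gripper is open and clear of everything.

The two fixed cameras disagreed on the fixture position by about 13 mm, so I used the close-up wrist-camera readings instead. I saw no bystander disturbed in the final views, but I did not measure their positions.

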